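Switch the kitchen scale on and zero it for the pot

ROBOT

A 7-joint arm with a two-finger parallel gripper is mounted at the origin on a cart in front of the work surface, level with it; the furniture and walls round the work are solid. World frame = base frame: x ahead of the robot, y to its left, z up, the work surface at z = 0. Lengths are in mm, angles in rad, forces in N, time in s.
With the tool pointing down it reaches from about 425 to 1025 mm from the base axis. Payload 9.4 kg.
Tool frame: the origin (TCP) lies midway between the tips of the shut fingers; the grasp point (between the pads) lies 19 mm behind it (arm.grasp_offset is the z of the grasp point in the tool frame, in mm); z points along the fingers, y is the line along which they close (so a half turn about z gives the same grasp; the last joint's range is limited). The gripper opens to 85 mm and grips with 20 to 120 N. Pads are 22 mm wide; open, the fingers measure 114 mm over their backs; the gripper's body (76 mm by 85 mm) begins 54 mm behind the grasp point. The pads swing forward as they close: fully open they stand 13 mm farther back than shut.
Start: joints at [1.146, 0.599, -0.003, 1.599, 0.002, 0.943, -0.08], TCP at [247.093, -681.593, 231.275] pointing down, gripper open.
Joint ranges: [-2.57, 2.57], [-0.35, 1.97], [-1.29, 1.29], [0.11, 2.56], [-1.05, 4.19], [0.11, 1.86], [-2.63, 2.63]. Speed limits (rad/s): [2.22, 2.22, 3.01, 3.01, 3.14, 3.14, 3.14].

INTERFACE

Orientations are given as a rotation vector (axis times angle).
In Python, from plant import arm, imaging, probe_bus gives the robot as it stands (arm), with the cameras (imaging) and the readings (probe_bus).
- The arm moves only by the tool drive_effector, called after "Emit:" as name(argument=value, ...) on one line, values as JSON. Schema: {"type":"object","properties":{"deltas":{"type":"array","items":{"type":"number"},"minItems":6,"maxItems":30},"jaw":{"type":"number"},"only":{"type":"string"},"quiet":{"type":"boolean"},"lines":{"type":"string"}},"required":["deltas"],"additionalProperties":false}. deltas is one flat list of numbers that holds 1 to 5 rows one after another, with no inner brackets; each row has 6 numbers: dx, dy, dz in mm, then a rotation vector rx, ry, rz in rad; each row shifts and turns the commanded pose from where the row before left it, along the tool's axes as they then stand; what a row does not reach is not made up. A row lasts 1/12 s, in which the tool goes at most 41.7 mm and 0.125 rad, less where a joint would pass 70% of its speed; a pose out of reach is approached as far as the arm can. jaw is the opening from 0.0 (shut) to 1.0 (fully open), set as the call begins (left out keeps the last). The fingers move at their own pace and stop on an object; the grip force is fixed at half the most. Time passes only in rows, so rows that do not move let the fingers close. The tool returns the time, the measured TCP pose, the force, the opening and the grip force at its end. only (a regular expression) keeps the lines of the reply that match it, lines (a string "A,B") keeps lines A to B, and quiet returns only ok. Input that does not fit is refused with a message, and nothing moves.
- probe_bus.state(): the state, without advancing time (a new reading comes with each control period).
- imaging.grab_frame(name): name is "scene" or "top" or "wrist"; returns a dict with "pixels" (384x512x3 uint8, red, green, blue), "intrinsics" (3x3 intrinsics, pixels), "position" and "attitude" of the camera in the world; the wrist camera has in their place "mount" (4x4, takes a point from camera to tool coordinates, whose origin is the TCP and whose axes are the flange's). Camera axes: x right, y up, looking along -z (the intrinsics and any distortion apply to the point x, -y, -z); pixel columns grow to the right and rows downward; lengths in mm; the calibration is good to about 2 mm. A picture is of the moment at which its call begins: read the wrist's pose just before it. There is no depth.
- arm.close_job(): hands the job in; it is judged then, once.
The state is a dict: "time_s": time; "qpos": joint angles; "dq": joint speeds; "tau": joint torques, N m; "ee_pos": TCP position; "ee_rot": TCP orientation; "ft_force": force on the tool from outside, world axes, zero at the start; "torque": the same for the moment, N m; "opening": opening from 0.0 (shut) to 1.0 (fully open); "finger_force": force on a finger pad.
Only numpy, scipy, OpenCV 4.12 (cv2) and the standard library are available. Lean on these libraries where they do the work, as an engineer would, in place of code of your own. Each camera call takes 0.05 s, during which the arm holds its last target. There are 200 camera calls.

TASK

Get the kitchen scale ready with the clay pot standing on it: with the fingertips push its slide switch (between the two buttons) to the right-hand end as you face it, then press the large round button fully down, hold it for a moment and let it come up again. Be gentle, do not press the large button before the scale is switched on or press the small round button at all, and leave the pot and the things around the scale where they stand.

Things in the scene. Friction and masses are not known exactly. Their poses are not given: they have to be found in the camera images.
- scale: flat grey kitchen scale, 220 x 220 x 34 mm, fixed. Origin: centre of underside; x to its back (away from the robot), y to its left, z up; turned up to 0.36 rad. Bare front strip, deck 30 mm high; aluminium plate (top 34 mm) from local x = -24 to 104 mm. In a row at local x = -85 mm: slide switch in the middle, a round button 85 mm to each side (large and small, either way round). Display is flush
- power_switch (a joint): black slide switch, m: 0 = left end (off), 0.030 = right end (on), it moves along the scale's -y and stays where it is left; friction 1.5 N. It may start up to 8 mm from the left end
- switch_top (a point): centre of the top of the switch's grip, 14 mm above the deck; the grip is a block 24 mm (scale x) x 14 mm (scale y) and moves with the switch. The deck beside it is bare up to the buttons
- zero_button (a joint): travel of the large round button (zeroing), m: 0 = up, 0.005 = fully down; a spring brings it back up, about 4 N when fully down
- zero_top (a point): centre of the top of the large round button, 30 mm in diameter, 8.5 mm above the deck when up; moves down with it
- zero_housing: the large button with its thin round surround, fixed on the scale; origin on the button's axis at deck height, z up
- unit_button (a joint): travel of the small round button (units; to be left alone), m: 0 = up, 0.005 = fully down, same spring
- unit_top (a point): centre of the top of the small round button, 16 mm in diameter, 8.5 mm above the deck when up
- clay_pot: loose terracotta pot with two ears, 86 x 109 x 77 mm, standing on the weighing plate; origin at the centre of its underside, about 135 mm behind the row of controls
- teaspoon: loose steel teaspoon, 130 x 27 x 11 mm, lying on the worktop in front of the scale; origin under its middle
- matchbox: loose matchbox, 36 x 53 x 16 mm, lying in front of the scale; origin under its middle
- egg_cup: loose stoneware egg cup, 47 x 47 x 52 mm, standing right of the scale; origin at the centre of its underside
- salt_shaker: loose salt shaker, 44 x 44 x 90 mm, standing right of the scale; origin at the centre of its underside

How it is judged:
By the outcome, as a careful person would: the job done as asked, in the order asked, and still so for the second after the job is handed in, with the robot touching nothing.
It also fails if it takes over 32 s, if anything falls off the work surface, if the arm or the gripper's body presses on something with over 40 N, if the wrist force passes 120 N, or if a joint passes its speed limit or range.

## Working session

There is one attempt and no reset: what is moved stays moved. The work goes in short steps, Python scripts to look and compute and a tool call to move; the robot and the scene stay as the last step left them, time stands still between calls to the robot, and variables do not carry over. Pictures are saved under pics/ and viewed, at most 10 in all, crops included, and the job is handed in when it is done.

```bash
ls; mkdir -p pics
```

Run:
```python
from plant import arm, imaging, probe_bus
import cv2,numpy as np,pickle
s=probe_bus.state();print({k:np.round(v,3) for k,v in s.items()})
for n in("top","scene"):
    f=imaging.grab_frame(n);pickle.dump(f,open(f"pics/{n}0.pkl","wb"));cv2.imwrite(f"pics/{n}0.png",f["pixels"][:,:,::-1])
    print(n,f["intrinsics"],f["position"],f["attitude"],[k for k in f])
```

```text
pics
plant.py
{'time_s': np.float64(0.0), 'qpos': array([ 1.146,  0.6  , -0.003,  1.6  ,  0.002,  0.943, -0.08 ]), 'dq': array([ 0.001, -0.001, -0.001,  0.002, -0.001,  0.001, -0.   ]), 'tau': array([-1.0000e-03, -7.7646e+01,  1.5650e+00, -2.5801e+01,  1.2000e-02,
        9.0000e-03, -0.0000e+00]), 'ee_pos': array([ 246.948, -681.165,  230.429]), 'ee_rot': array([-3.093e+00, -5.430e-01,  1.000e-03]), 'ft_force': array([-0.074,  0.585,  0.223]), 'torque': array([-0.049, -0.049,  0.024]), 'finger_force': np.float64(0.0), 'opening': np.float64(0.997)}
top [[442.0853478    0.         262.09951942]
 [  0.         442.0853478  192.56618312]
 [  0.           0.           1.        ]] [ 373.96217641 -239.30963954 1025.23357699] [ 0.15123105 -0.14406226 -1.54653589] ['pixels', 'intrinsics', 'position', 'attitude']
scene [[473.84597547   0.         252.87118972]
 [  0.         473.84597547 192.17107018]
 [  0.           0.           1.        ]] [207.83998897 459.78714311 429.38382917] [ 0.36591838 -1.4259152  -2.28937148] ['pixels', 'intrinsics', 'position', 'attitude']
```

View pics/top0.png

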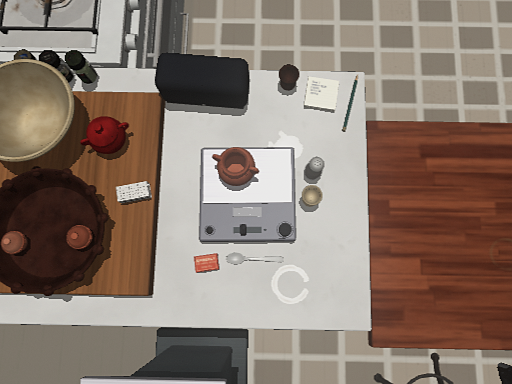

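View pics/scene0.png

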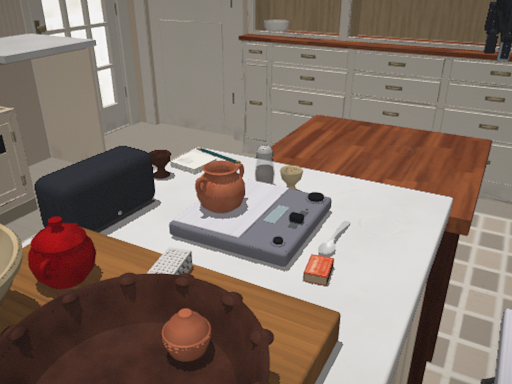

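The top picture shows the scale at columns 200–296, rows 148–242. The small button is on the left near (209,230), the switch near (245,230) and the large button on the right near (285,230). The spoon and matchbox lie in front, and the egg cup and shaker stand to the right. I'll measure these next.

Create h.py:
```python
import cv2,numpy as np,pickle
from scipy.spatial.transform import Rotation as R
def ray(f,px,pos=None,Rm=None):
    K=f["intrinsics"];d=np.linalg.inv(K)@np.array([px[0],px[1],1.])
    d=np.array([d[0],-d[1],-d[2]])
    if pos is None: pos=np.array(f["position"]);Rm=R.from_rotvec(f["attitude"]).as_matrix()
    return pos,Rm@d
def onplane(f,px,z,**k):
    p,d=ray(f,px,**k);return p+d*(z-p[2])/d[2]
def proj(f,P):
    c=R.from_rotvec(f["attitude"]).inv().apply(np.array(P)-f["position"]);u=f["intrinsics"]@np.array([c[0],-c[1],-c[2]]);return u[:2]/u[2]
```

Run:
```python
from h import *
f=pickle.load(open("pics/top0.pkl","rb"));im=f["pixels"]
g=cv2.cvtColor(im,cv2.COLOR_RGB2GRAY)
x0,y0,x1,y1=196,200,302,248
m=np.zeros_like(g);m[y0:y1,x0:x1]=(g[y0:y1,x0:x1]<60)
n,l,st,c=cv2.connectedComponentsWithStats(m)
for i in range(1,n):
    if st[i,4]>5: print(st[i],c[i].round(1),onplane(f,c[i],40).round(1))
for p in[(200,148),(296,148),(296,242),(200,242)]: print(p,onplane(f,p,30).round(1))
cr=cv2.resize(im[140:280,190:330],None,fx=4.2,fy=4.2,interpolation=cv2.INTER_CUBIC)
cv2.imwrite("pics/c1.png",cr[:,:,::-1])
```

```text
[240 224   6  12  59] [242.6 229.8] [ 476.5 -191.    40. ]
[206 227   7   7  30] [208.9 230. ] [ 474.5 -115.8   40. ]
[279 226  12  11  22] [283.5 232.3] [ 472.7 -282.3   40. ]
[202 241  55   1  55] [229. 241.] [ 450.9 -161.5   40. ]
[258 241   6   1   6] [260.5 241. ] [ 452.3 -231.5   40. ]
[273 240  11   1  11] [278. 240.] [ 455.2 -270.4   40. ]
(200, 148) [667.1 -85.7  30. ]
(296, 148) [ 671.3 -310.    30. ]
(296, 242) [ 452.4 -311.1   30. ]
(200, 242) [448.2 -95.7  30. ]
```

View pics/c1.png

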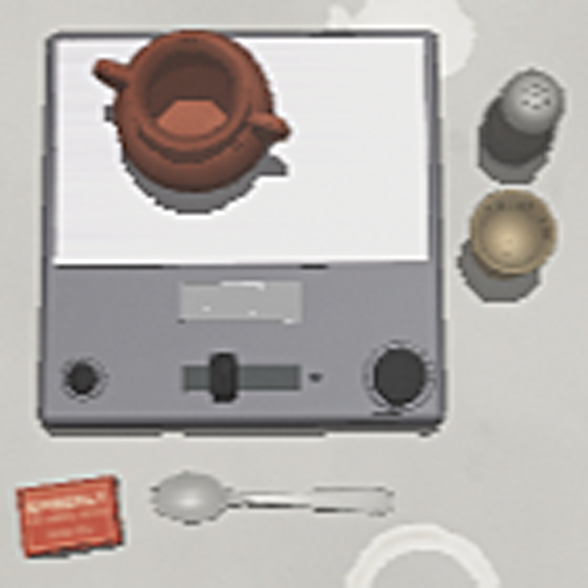

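Emit:
drive_effector(deltas=[26.6, -26.9, 0, 0, 0, 0, 26.6, -26.9, 0, 0, 0, 0, 26.6, -26.9, 0, 0, 0, 0, 26.6, -26.9, 0, 0, 0, 0, 26.6, -26.9, 0, 0, 0, 0], jaw=0.0)

```text
time_s: 0.52
ee_pos: [326.5, -508.0, 230.9]
ee_rot: [-3.094, -0.543, 0.0]
ft_force: [1.2, -0.1, -0.2]
opening: 0.297
finger_force: 0.0
```

Emit:
drive_effector(deltas=[26.6, -26.9, 0, 0, 0, 0, 26.6, -26.9, 0, 0, 0, 0, 26.6, -26.9, 0, 0, 0, 0, 26.6, -26.9, 0, 0, 0, 0, 26.6, -26.9, 0, 0, 0, 0])

```text
time_s: 0.93
ee_pos: [405.7, -336.2, 231.2]
ee_rot: [-3.094, -0.543, 0.0]
ft_force: [0.7, 0.1, -0.7]
opening: -0.002
finger_force: 0.0
```

Emit:
drive_effector(deltas=[26.6, -26.9, 0, 0, 0, 0, 26.6, -26.9, 0, 0, 0, 0, 26.6, -26.9, 0, 0, 0, 0, 26.6, -26.9, 0, 0, 0, 0])

```text
time_s: 1.27
ee_pos: [469.1, -198.9, 231.2]
ee_rot: [-3.094, -0.543, 0.0]
ft_force: [0.7, -1.0, -0.2]
opening: -0.0
finger_force: 0.0
```

Emit:
drive_effector(deltas=[0, 0, 0, 0, 0, 0.109, 0, 0, 0, 0, 0, 0.109, 0, 0, 0, 0, 0, 0.109, 0, 0, 0, 0, 0, 0, 0, 0, 0, 0, 0, 0])

```text
time_s: 1.68
ee_pos: [468.8, -200.4, 231.1]
ee_rot: [3.141, 0.038, -0.001]
ft_force: [0.1, -0.5, -0.3]
opening: -0.0
finger_force: 0.0
```

Run:
```python
from plant import arm, imaging, probe_bus
from h import *
s=probe_bus.state();f=imaging.grab_frame("wrist");f["s"]=s;pickle.dump(f,open("pics/w1.pkl","wb"));cv2.imwrite("pics/w1.png",f["pixels"][:,:,::-1]);print(s["ee_pos"],s["ee_rot"],s["ft_force"],f["mount"].round(3),f.keys())
```

```text
[ 468.76124554 -200.39370577  231.12078798] [ 3.14124288e+00  3.84370712e-02 -7.38979343e-04] [ 0.09724742 -0.47483642 -0.26112475] [[  -0.       0.965    0.261   65.652]
 [   1.       0.      -0.      -0.152]
 [  -0.       0.261   -0.965 -141.746]
 [   0.       0.       0.       1.   ]] dict_keys(['pixels', 'intrinsics', 'mount', 's'])
```

View pics/w1.png

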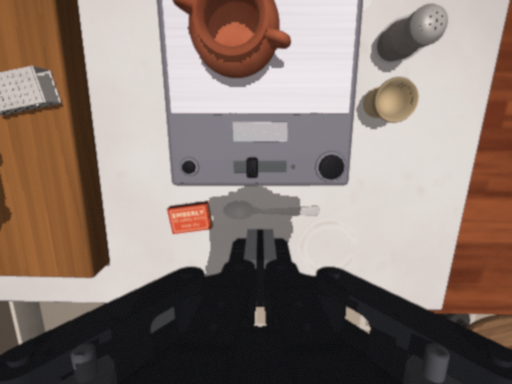

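The wrist view shows the small button at about (189,167), the switch grip at (252,167) in a slot spanning columns 233–287, and the large button at (331,166). Next I'll get their centroids and turn them into positions.

Add to h.py:
```python
def wcam(f):
    s=f["s"];T=np.eye(4);T[:3,:3]=R.from_rotvec(s["ee_rot"]).as_matrix();T[:3,3]=s["ee_pos"];C=T@f["mount"];return dict(pos=C[:3,3],Rm=C[:3,:3])
```

Run:
```python
from h import *
f=pickle.load(open("pics/w1.pkl","rb"));im=f["pixels"];k=wcam(f)
g=cv2.cvtColor(im,cv2.COLOR_RGB2GRAY)
m=np.zeros_like(g);m[140:183,172:352]=g[140:183,172:352]<45
n,l,st,c=cv2.connectedComponentsWithStats(m)
P=[]
for i in range(1,n):
    if st[i,4]>20: print(st[i],c[i].round(1),[onplane(f,c[i],z,**k).round(1) for z in(38.5,44)])
print(g[167,225:300]);print(g[150:185,252])
s=f["s"];print("tip",s["ee_pos"])
t=pickle.load(open("pics/top0.pkl","rb"));gt=cv2.cvtColor(t["pixels"],cv2.COLOR_RGB2GRAY)
m=np.zeros_like(g);m[218:238,204:294]=gt[218:238,204:294]<72
n,l,st,c=cv2.connectedComponentsWithStats(m)
for i in range(1,n):
    if st[i,4]>20: print("top",st[i],c[i].round(1),[onplane(t,c[i],z).round(1) for z in(38.5,44)])
```

```text
[319 156  24  23 417] [330.9 166.8] [array([ 481.4, -283.6,   38.5]), array([ 482.3, -282.2,   44. ])]
[247 158  11  19 189] [251.8 167.2] [array([ 478.7, -190.8,   38.5]), array([ 479.7, -190.9,   44. ])]
[183 162  12  11 103] [188.3 166.9] [array([ 477.3, -116.3,   38.5]), array([ 478.2, -117.6,   44. ])]
[123 123 124 124 125 124 124 121 108  95  90  89  89  89  90  88  90  90
  89  90  82  58  34  36  35  37  38  40  40  42  36  28  39  73  88  89
  90  91  91  90  90  89  90  89  90  90  90  91  90  89  90  89  89  90
  90  89  88  89  90  89  92 105 118 123 122 114 103  94  92  99 115 123
 123 124 124]
[126 126 126 127 127 121 106  70  36  31  38  41  41  42  41  40  41  40
  35  31  30  31  31  30  30  28  29  51  96 118 124 124 118 108  97]
tip [ 468.76124554 -200.39370577  231.12078798]
top [279 223  12  14 130] [284.5 229.3] [array([ 479.5, -284.7,   38.5]), array([ 478.9, -284.4,   44. ])]
top [240 224   7  12  72] [242.8 229.5] [array([ 477.2, -191.5,   38.5]), array([ 476.7, -191.8,   44. ])]
top [206 227   7   7  37] [209.  229.9] [array([ 474.9, -115.8,   38.5]), array([ 474.4, -116.5,   44. ])]
```

Emit:
drive_effector(deltas=[5, -20.6, 33, 0, 0, 0, 5, -20.6, 33, 0, 0, 0, 0, 0, 32, 0, 0, 0, 0, 0, 32, 0, 0, 0, 0, 0, 0, 0, 0, 0])

```text
time_s: 2.15
ee_pos: [475.6, -158.2, 96.7]
ee_rot: [-3.139, -0.038, 0.011]
ft_force: [-1.3, 0.3, -0.0]
opening: 0.005
finger_force: 0.0
```

Emit:
drive_effector(deltas=[0, 0, 25, 0, 0, 0, 0, 0, 5, 0, 0, 0, 0, 0, 5, 0, 0, 0, 0, 0, 0, 0, 0, 0, 0, 0, 0, 0, 0, 0])

```text
time_s: 2.57
ee_pos: [478.4, -159.6, 67.4]
ee_rot: [3.141, 0.033, 0.002]
ft_force: [0.4, 0.7, 0.5]
opening: 0.0
finger_force: 0.0
```

Run:
```python
from plant import arm, imaging, probe_bus
from h import *
for n in("scene","wrist"):
    s=probe_bus.state();f=imaging.grab_frame(n);f["s"]=s;pickle.dump(f,open(f"pics/{n}2.pkl","wb"))
    p=f["pixels"];p=p[170:270,230:350] if n=="scene" else p[120:300,130:390]
    cv2.imwrite(f"pics/{n}2.png",cv2.resize(p,None,fx=4 if n=="scene" else 2.5,fy=4 if n=="scene" else 2.5,interpolation=2)[:,:,::-1])
a,b=cv2.imread("pics/scene2.png"),cv2.imread("pics/wrist2.png")
c=np.zeros((max(a.shape[0],b.shape[0]),a.shape[1]+b.shape[1],3),np.uint8);c[:a.shape[0],:a.shape[1]]=a;c[:b.shape[0],a.shape[1]:]=b
c=cv2.resize(c,None,fx=.7,fy=.7);print(c.shape);cv2.imwrite("pics/both2.png",c)
```

```text
(315, 791, 3)
```

View pics/both2.png

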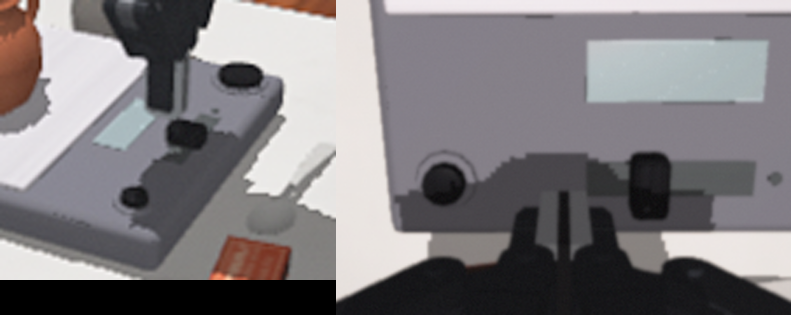

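The shut fingers hang left of the switch and clear of it, with the grip at wrist pixel about (310,227). I'll re-measure from this closer view.

Run:
```python
from h import *
f=pickle.load(open("pics/wrist2.pkl","rb"));im=f["pixels"];k=wcam(f)
g=cv2.cvtColor(im,cv2.COLOR_RGB2GRAY)
m=np.zeros_like(g);m[200:252,170:390]=g[200:252,170:390]<50
n,l,st,c=cv2.connectedComponentsWithStats(m)
for i in range(1,n):
    if st[i,4]>20: print(st[i],c[i].round(1),[onplane(f,c[i],z,**k).round(1) for z in(38.5,44)])
y=236
print(g[y,240:330])
R_=k["Rm"]
# tool TCP projected
def pr(P):
    q=R_.T@(np.array(P)-k["pos"]);u=f["intrinsics"]@np.array([q[0],-q[1],-q[2]]);return u[:2]/u[2]
s=f["s"];T=R.from_rotvec(s["ee_rot"]).as_matrix()
for dy in(-15,-11,0,11,15): print(dy,pr(s["ee_pos"]+T@np.array([0,dy,0])))
```

```text
[294 207  29  39 871] [308.5 226.5] [array([ 478.6, -190.4,   38.5]), array([ 480.7, -189.3,   44. ])]
[180 213  24  25 468] [191.4 225.3] [array([ 477.9, -116.1,   38.5]), array([ 480.1, -117.4,   44. ])]
[257 229   7  23 145] [259.7 240.5] [array([ 468.4, -159.6,   38.5]), array([ 470.8, -159.6,   44. ])]
[231 238  15  14 173] [238.4 244.9] [array([ 465. , -145.9,   38.5]), array([ 467.6, -146.3,   44. ])]
[275 238  15  14 174] [281.2 244.9] [array([ 465.6, -173.5,   38.5]), array([ 468.1, -173. ,   44. ])]
[69 70 69 70 69 70 76 79 81 82 82 82 83 81 82 78 68 46 25 19 17 22 32 59
 75 80 82 83 81 81 83 81 80 79 72 71 70 69 70 69 70 70 70 69 71 71 71 70
 71 69 72 72 71 70 72 69 59 38 20 14 14 12 15 17 14 16 16 13 18 14 14 17
 21 17 14 14 17 15 12 24 47 65 70 70 70 71 72 71 72 72]
-15 [232.01957613 245.20480195]
-11 [239.48003248 245.20281266]
0 [259.99592874 245.19734219]
11 [280.51129888 245.19187186]
15 [287.97130304 245.18988268]
```

Emit:
drive_effector(deltas=[0, 0, 16, 0, 0, 0, 0, 0, 10, 0, 0, 0, 0, 0, 5, 0, 0, 0, 0, 0, 0, 0, 0, 0, 0, 0, 0, 0, 0, 0])

```text
time_s: 3.08
ee_pos: [477.8, -159.2, 35.2]
ee_rot: [-3.141, -0.033, 0.001]
ft_force: [-0.2, 0.1, 0.7]
opening: 0.002
finger_force: 0.0
```

Emit:
drive_effector(deltas=[0, 4, 0, 0, 0, 0, 0, 4, 0, 0, 0, 0, 0, 4, 0, 0, 0, 0, 0, 2, 0, 0, 0, 0, 0, 0, 0, 0, 0, 0])

```text
time_s: 3.5
ee_pos: [478.4, -173.9, 35.5]
ee_rot: [3.141, 0.031, 0.001]
ft_force: [0.1, 0.2, 0.6]
opening: -0.005
finger_force: 0.0
```

Emit:
drive_effector(deltas=[0, 3, 0, 0, 0, 0, 0, 3, 0, 0, 0, 0, 0, 3, 0, 0, 0, 0, 0, 3, 0, 0, 0, 0, 0, 3, 0, 0, 0, 0])

```text
time_s: 3.92
ee_pos: [478.7, -188.5, 35.3]
ee_rot: [3.141, 0.033, 0.0]
ft_force: [0.7, 1.3, 1.6]
opening: 0.002
finger_force: 1.0
```

Emit:
drive_effector(deltas=[0, 3, 0, 0, 0, 0, 0, 3, 0, 0, 0, 0, 0, 2, 0, 0, 0, 0, 0, 0, 0, 0, 0, 0, 0, 0, 0, 0, 0, 0])

```text
time_s: 4.33
ee_pos: [478.8, -196.0, 35.3]
ee_rot: [-3.141, -0.033, -0.0]
ft_force: [0.9, 3.6, 2.0]
opening: -0.001
finger_force: 2.0
```

Emit:
drive_effector(deltas=[0, 2, 0, 0, 0, 0, 0, 1, 0, 0, 0, 0, 0, 0, 0, 0, 0, 0])

```text
time_s: 4.58
ee_pos: [478.8, -196.5, 35.2]
ee_rot: [-3.139, -0.037, 0.001]
ft_force: [1.2, 12.1, 5.6]
opening: 0.002
finger_force: 6.6
```

Emit:
drive_effector(deltas=[0, 1.5, 0, 0, 0, 0, 0, 0, 0, 0, 0, 0, 0, 0, 0, 0, 0, 0])

```text
time_s: 4.83
ee_pos: [478.8, -196.7, 35.2]
ee_rot: [-3.137, -0.04, 0.002]
ft_force: [0.5, 16.4, 6.2]
opening: -0.002
finger_force: 9.0
```

Emit:
drive_effector(deltas=[0, -4, 0, 0, 0, 0, 0, -8, 0, 0, 0, 0, 0, 0, -20, 0, 0, 0, 0, 0, -30, 0, 0, 0, 0, 0, 0, 0, 0, 0])

```text
time_s: 5.25
ee_pos: [479.6, -189.6, 88.6]
ee_rot: [3.14, 0.031, 0.005]
ft_force: [0.1, -1.0, -1.1]
opening: -0.001
finger_force: 0.0
```

Emit:
drive_effector(deltas=[0, 25, 0, 0, 0, 0, 0, 30, 0, 0, 0, 0, 0, 20, 0, 0, 0, 0, 0, 0, 0, 0, 0, 0, 0, 0, 0, 0, 0, 0])

```text
time_s: 5.67
ee_pos: [479.5, -265.2, 84.9]
ee_rot: [3.141, 0.028, -0.001]
ft_force: [0.1, 0.1, -0.6]
opening: -0.001
finger_force: 0.0
```

Run:
```python
from plant import arm, imaging, probe_bus
from h import *
f0=imaging.grab_frame("top")
s=probe_bus.state();f=imaging.grab_frame("wrist");f["s"]=s;pickle.dump(f,open(f"pics/wrist3.pkl","wb"))
cv2.imwrite("pics/w3.png",f["pixels"][:,:,::-1])
im=f["pixels"];k=wcam(f)
g=cv2.cvtColor(im,cv2.COLOR_RGB2GRAY)
m=np.zeros_like(g);m[150:242,100:420]=g[150:242,100:420]<45
n,l,st,c=cv2.connectedComponentsWithStats(m)
for i in range(1,n):
    if st[i,4]>20: print(st[i],c[i].round(1),[onplane(f,c[i],z,**k).round(1) for z in(38.5,44)])
print(s["ee_pos"])
```

```text
[ 270  194   40   41 1307] [289.6 213.8] [array([ 482. , -284.3,   38.5]), array([ 483.8, -283.6,   44. ])]
[179 199  23  35 708] [189.8 215.6] [array([ 479.3, -215.4,   38.5]), array([ 481.3, -216.7,   44. ])]
[257 229   6  13  72] [259.6 235.3] [array([ 465.6, -263.9,   38.5]), array([ 467.9, -263.9,   44. ])]
[235 238  11   4  38] [240.4 239.7] [array([ 462. , -250.4,   38.5]), array([ 464.5, -250.7,   44. ])]
[275 238  11   4  38] [279.3 239.6] [array([ 462.6, -277.9,   38.5]), array([ 465. , -277.4,   44. ])]
[ 479.55662256 -263.83277672   84.92035609]
```

View pics/w3.png

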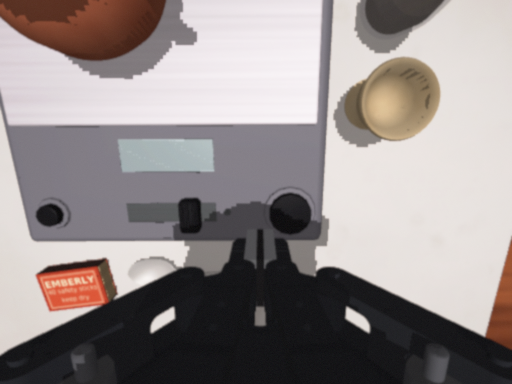

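The switch grip is now at (190,216), local y about -15 mm, which is the right-hand end. The large button is at (290,214), the display is lit and nothing else has moved. Next I'll move over the large button and press it.

Emit:
drive_effector(deltas=[1.5, 20, 0, 0, 0, 0, 0, 0, 20, 0, 0, 0, 0, 0, 15, 0, 0, 0, 0, 0, 5, 0, 0, 0, 0, 0, 0, 0, 0, 0])

```text
time_s: 6.18
ee_pos: [481.4, -282.1, 44.1]
ee_rot: [-3.14, -0.035, 0.004]
ft_force: [-0.7, -0.4, -0.2]
opening: -0.002
finger_force: 0.0
```

Emit:
drive_effector(deltas=[0, 0, 1.5, 0, 0, 0, 0, 0, 1.5, 0, 0, 0, 0, 0, 1, 0, 0, 0, 0, 0, 1, 0, 0, 0, 0, 0, 0, 0, 0, 0])

```text
time_s: 6.6
ee_pos: [482.2, -283.7, 40.5]
ee_rot: [3.141, 0.033, 0.001]
ft_force: [-0.4, 0.1, -0.4]
opening: 0.003
finger_force: 0.0
```

Emit:
drive_effector(deltas=[0, 0, 1, 0, 0, 0, 0, 0, 1, 0, 0, 0, 0, 0, 1, 0, 0, 0, 0, 0, 0, 0, 0, 0, 0, 0, 0, 0, 0, 0])

```text
time_s: 7.02
ee_pos: [482.2, -283.7, 37.3]
ee_rot: [3.141, 0.033, 0.0]
ft_force: [0.1, -0.2, 0.9]
opening: 0.001
finger_force: 0.6
```

Emit:
drive_effector(deltas=[0, 0, 1, 0, 0, 0, 0, 0, 1, 0, 0, 0, 0, 0, 1, 0, 0, 0, 0, 0, 0, 0, 0, 0, 0, 0, 0, 0, 0, 0])

```text
time_s: 7.43
ee_pos: [482.1, -283.8, 34.3]
ee_rot: [3.141, 0.033, 0.0]
ft_force: [0.7, -0.2, 3.4]
opening: -0.002
finger_force: 1.8
```

Emit:
drive_effector(deltas=[0, 0, 1, 0, 0, 0, 0, 0, 0.5, 0, 0, 0, 0, 0, 0.5, 0, 0, 0, 0, 0, 0, 0, 0, 0, 0, 0, 0, 0, 0, 0])

```text
time_s: 7.85
ee_pos: [482.2, -283.7, 32.9]
ee_rot: [3.141, 0.033, 0.001]
ft_force: [-0.9, 0.8, 14.0]
opening: 0.0
finger_force: 6.4
```

Emit:
drive_effector(deltas=[0, 0, 0, 0, 0, 0, 0, 0, 0, 0, 0, 0, 0, 0, 0, 0, 0, 0, 0, 0, 0, 0, 0, 0, 0, 0, 0, 0, 0, 0])

```text
time_s: 8.27
ee_pos: [482.2, -283.8, 33.0]
ee_rot: [3.141, 0.033, 0.001]
ft_force: [-1.6, -0.3, 12.4]
opening: -0.003
finger_force: 6.3
```

Emit:
drive_effector(deltas=[0, 0, 0, 0, 0, 0, 0, 0, 0, 0, 0, 0, 0, 0, 0, 0, 0, 0, 0, 0, 0, 0, 0, 0, 0, 0, 0, 0, 0, 0])

```text
time_s: 8.68
ee_pos: [482.2, -283.8, 32.9]
ee_rot: [3.141, 0.033, 0.001]
ft_force: [-0.6, -0.2, 12.3]
opening: -0.004
finger_force: 6.3
```

Emit:
drive_effector(deltas=[0, 0, -2, 0, 0, 0, 0, 0, -4, 0, 0, 0, 0, 0, -6, 0, 0, 0, 0, 0, -15, 0, 0, 0, 0, 0, -30, 0, 0, 0])

```text
time_s: 9.1
ee_pos: [480.4, -282.6, 87.5]
ee_rot: [-3.139, -0.033, 0.008]
ft_force: [0.2, -0.1, 0.6]
opening: -0.002
finger_force: 0.0
```

Emit:
drive_effector(deltas=[0, 0, -35, 0, 0, 0, 0, 0, -35, 0, 0, 0, 0, 0, -35, 0, 0, 0, 0, 0, 0, 0, 0, 0, 0, 0, 0, 0, 0, 0])

```text
time_s: 9.52
ee_pos: [482.7, -284.0, 196.4]
ee_rot: [3.14, 0.032, 0.005]
ft_force: [-0.4, -0.2, -0.3]
opening: -0.0
finger_force: 0.0
```

Run:
```python
from plant import arm, imaging, probe_bus
from h import *
s=probe_bus.state();f=imaging.grab_frame("wrist");f["s"]=s
a=f["pixels"][:,:,::-1]
b=imaging.grab_frame("top")["pixels"][140:280,190:330,::-1]
b0=pickle.load(open("pics/top0.pkl","rb"))["pixels"][140:280,190:330,::-1]
c=np.hstack([a,np.vstack([cv2.resize(b,(192,192)),cv2.resize(b0,(192,192))])]);cv2.imwrite("pics/end.png",c)
k=wcam(f);g=cv2.cvtColor(f["pixels"],cv2.COLOR_RGB2GRAY)
m=np.zeros_like(g);m[100:215,0:420]=g[100:215,0:420]<45
n,l,st,c=cv2.connectedComponentsWithStats(m)
for i in range(1,n):
    if st[i,4]>40: print(st[i],onplane(f,c[i],38.5,**k).round(1))
```

```text
[  0 125  19  90 883] [476.2 -13.5  38.5]
[249 172  24  26 497] [ 480.8 -284.8   38.5]
[189 174  14  21 269] [ 479.7 -215.5   38.5]
[ 97 178  15  13 154] [ 477.6 -117.8   38.5]
```

View pics/end.png

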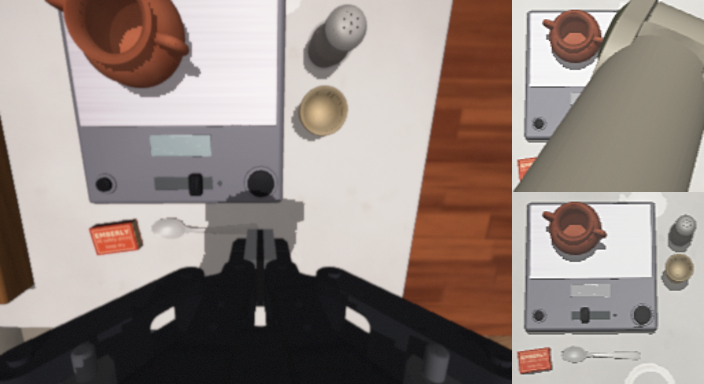

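The switch sits at the right-hand end at (196,184), the large button at (260,183) is released, and the pot, spoon, matchbox, cup and shaker are undisturbed. The gripper is clear, so I'm handing in.

```bash
python3 -c "
from plant import arm, imaging, probe_bus
print(arm.close_job())"
```

```text
the job is handed in; nothing more can be done
None
```

I pushed the scale's slide switch to its right-hand end stop, then pressed the large button fully down, held it for about 0.8 s and released it; the small button was not pressed, the pot and nearby things look undisturbed, and I handed the job in at about 9.6 s.

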